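# Clear the warmer's switches and switch on the plate under the milk jug

## Robot

A 7-joint arm with a two-finger parallel gripper is mounted at the origin on a cart in front of the work surface, level with it; the furniture and walls round the work are solid. World frame = base frame: x ahead of the robot, y to its left, z up, the work surface at z = 0. Lengths are in m, angles in rad, forces in N, time in s.
With the tool pointing down it reaches from about 0.4 to 0.85 m from the base axis. Payload 4.5 kg.
Tool frame: the origin (TCP) lies at the very end of the fingers, on their centre line; the grasp point (between the pads) lies 19 mm behind it (r.grip_depth is the distance from the TCP to the grasp point, in m); z points along the fingers, x is the direction in which the jaws open and shut, and the axes are right-handed (so a half turn about z gives the same grasp; the last joint's range is limited). The gripper opens to 88 mm and grips with 3 to 60 N. Pads are 18 mm wide; open, the fingers measure 123 mm over their backs; the gripper's body (75 mm by 187 mm) begins 45 mm behind the grasp point.
Start: joints at [1.136, 0.689, -0.195, 1.565, 0.157, 0.902, -0.215], TCP at [0.282, -0.558, 0.239] pointing down, gripper open.
Joint ranges: [-3.01, 3.01], [-0.46, 2.08], [-1.47, 1.51], [0.13, 2.56], [-1, 4.14], [0.04, 2.09], [-2.66, 2.66]. Speed limits (rad/s): [2.57, 2.57, 3.14, 3.14, 3.14, 3.14, 3.14].

## Interface

Orientations are given as a unit quaternion [x, y, z, w].
In Python, from plant import r gives the robot as it stands. The module is installed in compiled form; this text tells all that it offers.
- The arm moves only by the shell command python3 -m jog 'ROWS' [FORCE]. ROWS is JSON, a list of rows, each a list of 5 numbers: the shift along the tool's x, y, z in units of 1 m (1.0 is 1 m), then the turn about the tool's z in units of 360 degrees (1.0 is 360 degrees), then the closure, from 0 (fully open) to 1 (shut). In form: [[dx, dy, dz, yaw, fingers], ...]. A call has 1 to 20 rows; each row shifts and turns the commanded pose from where the row before left it, along the tool's axes as they then stand; what a row does not reach is not made up. A row lasts 1/10 s, in which the tool goes at most 50 mm and 8.59 degrees, less where a joint would pass 70% of its speed; a pose out of reach is approached as far as the arm can. A call with a number of a shift or a turn outside -1 to 1 is refused whole. A call with a gripper value outside its range is refused whole. The fingers move at their own pace and stop on an object; FORCE is the grip in N (left out, the last holds). Time passes only in rows, so rows that do not move let the fingers close. It gives the time, the measured TCP pose, the force and the opening at its end, in the units of the state.
- r.get_state(): the state, without advancing time (a new reading comes with each control period).
- r.snapshot(name): name is "scene" or "top"; returns the picture (420x560x3 uint8, red, green, blue); there is no depth.
- r.get_calibration(name): a dict with "mtx" (3x3 intrinsics, pixels), "R" (3x3) and "t" (3): a world point X has camera coordinates R X + t. Camera axes: x right, y down, z forward; pixel columns grow to the right and rows downward; lengths in m; the calibration is good to about 2 mm. A picture is of the moment at which its call begins. get_calibration takes no time and is no camera call.
- r.finish_job(): hands the job in, once; it reports no verdict.
Trained networks look in the newest picture that a camera, given by its name, has taken for a name from the list of things; names that differ only in an ending like _2 or _b are one class to them, and where a whole thing is asked for, a point or a joint stands for the part that bears it (a point fixed in the world has none). Each returns a list of dicts, best first, with "score" (0 to 1); they miss things now and then, are a little off and sometimes report something else, mostly with a low value. They report only what shows in the picture. A call takes as long as a camera call. They do not tell look-alikes from the thing itself.
- r.cut_out(thing, camera): "pixels" (420x560 bool, what is visible of it) and "rect" ([left, top, right, bottom] in pixels, round what is visible of it).
The state is a dict: "clock": time; "q": joint angles; "qd": joint speeds; "joint_torque": joint torques, N m; "tool_pos": TCP position; "eef_rot": TCP orientation; "contact_force": force on the tool from outside, world axes, zero at the start; "moment": the same for the moment, N m; "opening": opening from 0.0 (shut) to 1.0 (fully open).
Only numpy, scipy, OpenCV 4.12 (cv2) and the standard library are available. Lean on these libraries where they do the work, as an engineer would, in place of code of your own. Each camera call takes 0.05 s, during which the arm holds its last target.

## Task

Warm the milk: the light-lidded shaker was left standing on the cup warmer's switches, so first stand it upright in the free half of the shaker tray, beside the dark-capped shaker. Then, with a fingertip in the slot, push the slide switch in front of the plate that carries the milk jug outward all the way to its on end; leave the cup's plate off and everything else standing where it is.

Things in the scene. Friction and masses are not known exactly. Their poses are not given: they have to be found in the camera images.
- warmer: Flat grey twin cup warmer, fixed, 185 mm deep (x), 244 mm wide (y), 45 mm high. Origin under its middle on the worktop; +x points to its back (away from the robot at yaw 0), +y to its left side as the robot sees it, z up. Two dark round plates side by side on the back half; in the deck in front of each plate lies one long slot (along y) with the slide switch of that plate. It may stand on the robot's left or right, turned up to 0.3 rad.
- plate_left (a point): The plates are 98 mm across and 2 mm thick; this point is the centre of the left (+y) plate's top, 46.5 mm above the worktop; in the warmer's frame it is at x +39, y +59 mm.
- plate_right (a point): The plates are 98 mm across and 2 mm thick; this point is the centre of the right (-y) plate's top, 46.5 mm above the worktop; in the warmer's frame it is at x +39, y -59 mm.
- slot_left (a point): Centre of the mouth of the left switch's slot, level with the deck, 45 mm above the worktop, at x -57.5, y +59 mm in the warmer's frame; axes parallel to the warmer's. The slot is 34 mm wide (x), 96 mm long (y) and 14 mm deep with a flat floor; nothing covers it but what stands on the deck.
- slot_right (a point): Centre of the mouth of the right switch's slot, level with the deck, 45 mm above the worktop, at x -57.5, y -59 mm in the warmer's frame; axes parallel to the warmer's. The slot is 34 mm wide (x), 96 mm long (y) and 14 mm deep with a flat floor; nothing covers it but what stands on the deck.
- nub_left (a point): Centre of the top of the left switch's sliding nub, 1.5 mm below the deck. The nub is a ribbed metal block 28 mm across the slot (x), 14 mm along it (y) and 12 mm tall, standing in the slot. At value 0 its centre is 5 mm outward of the slot's centre, so 46 mm of the slot is empty on its inner side (towards the warmer's middle line) for a fingertip to drop in and push it outward.
- nub_right (a point): Centre of the top of the right switch's sliding nub, 1.5 mm below the deck. The nub is a ribbed metal block 28 mm across the slot (x), 14 mm along it (y) and 12 mm tall, standing in the slot. At value 0 its centre is 5 mm outward of the slot's centre, so 46 mm of the slot is empty on its inner side (towards the warmer's middle line) for a fingertip to drop in and push it outward.
- slide_left (a joint): Travel (m) of the left plate's slide switch, 0 = off, 0.034 = fully on (end stop). It grows as the nub moves outward, along the warmer's +y, to the slot end marked by a short dark bar on the deck. It starts within 8 mm of off, needs about 3 N, has no spring and stays where it is left.
- slide_right (a joint): Travel (m) of the right plate's slide switch, 0 = off, 0.034 = fully on (end stop). It grows as the nub moves outward, along the warmer's -y, to the slot end marked by a short dark bar on the deck. It starts within 8 mm of off, needs about 3 N, has no spring and stays where it is left.
- cocoa_shaker: Plain light-grey powder shaker with a light perforated lid, upright cylinder 62 mm in diameter (64 mm at the lid, the top 26 mm), 110 mm tall, about 0.22 kg. Origin at the centre of its underside, z up. Starts on the warmer's front deck, over or between the slots.
- shaker_tray: Low open steel tray, fixed, 90 mm (x) by 168 mm (y) outside, walls 5 mm thick and 18 mm high, floor 5 mm thick. Origin at the centre of its underside. The dark-capped shaker stands in its -y half; the +y half is free. It stands on the other side of the robot from the warmer, turned up to 0.4 rad.
- free_place (a point): Where the shaker belongs: on the tray's floor (5 mm above the worktop), at x 0, y +40 mm in the tray's frame; axes parallel to the tray's. On the way between the tray and the warmer, a tall fixed bean dispenser stands at the back (0.42 m high, y -0.08 to 0.18, front at x 0.64, its knob at a height of 0.345 m reaching to x 0.58): cross in front of it, with the gripper no farther out than about x 0.45.
- cinnamon_shaker: Light-grey shaker with a dark cap, same size as the light-lidded one (64 mm across, 110 mm tall), loose, standing in the tray's -y half, its centre about 80 mm from the free place. Origin at the centre of its underside.
- milk_jug: Small steel milk jug, 88 mm tall, round body about 60 mm across, handle towards the warmer's back, up to 0.6 rad aside. Origin on the underside; the body's centre lies 14 mm along +y from it, the handle along -y. It stands on one of the two plates.
- cup: White china cup, 72 mm tall, body about 68 mm across, handle towards the warmer's back, up to 0.6 rad aside. Origin on the underside; the body's centre lies about 11 mm along +y from it. It stands on the other plate.
- tamper: Tamper with a wooden knob, 58 mm across, 99 mm tall, standing beside the tray's -y end. Origin at the centre of its underside.
- espresso_cup: Small white cup, 60 x 82 mm, 52 mm tall, standing in front of the tray. Origin on its underside.
- coffee_cup: Small white cup with coffee, 64 x 86 mm, 56 mm tall, far left on the worktop. Origin on its underside.
- large_jug: Large steel milk jug, 70 x 100 mm, 110 mm tall, far left on the worktop. Origin on its underside. Behind it fixed things stand up to 0.3 m tall (a siphon, a pot of spoons), all beyond x 0.65.
- kitchen_timer: Flat white kitchen timer, 78 x 78 mm, 18 mm high, at the front right of the worktop. Origin on its underside.
Things that resemble listed ones, but are neither listed nor needed, are in the scene too. What is shaped like the cocoa_shaker but turquoise is not meant.

How it is judged:
On the way, in this order (a step that is already met when the one before it is completed fails the run):
1. the light-lidded shaker stands upright and released in the free half of the tray (x of cocoa_shaker in the frame of shaker_tray between -0.014 and 0.014 m and y of cocoa_shaker in the frame of shaker_tray between 0.02 and 0.06 m and z of cocoa_shaker in the frame of shaker_tray between 0 and 0.01 m and angle between cocoa_shaker's own z axis and vertical below 0.08 rad and linear speed of cocoa_shaker below 0.03 m/s and contact force between cocoa_shaker and the fingers below 0.05 N), for 0.2 s.
2. the slide switch of the milk jug's plate is fully on, the other one off (((horizontal distance between milk_jug and plate_left below 0.05 m and value of joint slide_left above 0.0305 m and value of joint slide_right below 0.014 m) or (horizontal distance between milk_jug and plate_right below 0.05 m and value of joint slide_right above 0.0305 m and value of joint slide_left below 0.014 m))), for 0.2 s.
At the end, for the whole second after the job is handed in: The light-lidded shaker stands upright (0.08 rad), still and released on the floor of the tray's free half (14 mm across, 20 to 60 mm from its middle); the switch of the jug's plate is on (at least 30.5 of 34 mm), that of the cup's plate below 14 mm, jug and cup still on their plates (all of step 1 and ((horizontal distance between milk_jug and plate_left below 0.05 m and value of joint slide_left above 0.0305 m and value of joint slide_right below 0.014 m) or (horizontal distance between milk_jug and plate_right below 0.05 m and value of joint slide_right above 0.0305 m and value of joint slide_left below 0.014 m))); the robot touches nothing.
It fails at once if the milk jug or the cup on the warmer is shoved (over 20 mm) or tipped (over 0.25 rad) (distance of any of milk_jug, cup from where it was at the start of the episode above 0.02 m or angle between any of milk_jug, cup's own z axis and vertical above 0.25 rad).
It fails at once if the dark-capped shaker in the tray is shoved (over 30 mm) or tipped (distance of cinnamon_shaker from where it was at the start of the episode above 0.03 m or angle between cinnamon_shaker's own z axis and vertical above 0.25 rad).
It fails at once if another thing on the worktop is shoved (over 30 mm) or tipped (distance of any of tamper, espresso_cup, coffee_cup, large_jug, kitchen_timer from where it was at the start of the episode above 0.03 m or angle between any of tamper, espresso_cup, coffee_cup, large_jug, kitchen_timer's own z axis and vertical above 0.25 rad).
It fails at once if the plate under the cup is switched on (its slide past 20 mm) ((horizontal distance between cup and plate_left below 0.05 m and value of joint slide_left above 0.02 m) or (horizontal distance between cup and plate_right below 0.05 m and value of joint slide_right above 0.02 m)).
It also fails if it takes over 54 s, if anything falls off the work surface, if the arm or the gripper's body presses on something with over 40 N, if the wrist force passes 120 N, or if a joint passes its speed limit or range.

## Working session

There is one attempt and no reset: what is moved stays moved. The work goes in short steps, Python scripts to look and compute and a shell command to move; the robot and the scene stay as the last step left them, time stands still between calls to the robot, and variables do not carry over. Pictures are saved under pics/ and viewed, and the job is handed in when it is done.

```bash
mkdir -p pics; ls
python3 - <<'E'
from plant import r
import cv2,numpy as np
s=r.get_state(); print({k:np.round(v,3) for k,v in s.items()}, r.grip_depth)
for c in("scene","top"):
    im=r.snapshot(c); cv2.imwrite(f"pics/{c}0.png",im[:,:,::-1])
    k=r.get_calibration(c); print(c,np.round(k["mtx"],1).tolist(),np.round(k["R"],3).tolist(),np.round(k["t"],3).tolist())
E
```

```text
pics
{'clock': np.float64(0.0), 'q': array([ 1.136,  0.69 , -0.195,  1.566,  0.157,  0.902, -0.215]), 'qd': array([-0.001, -0.   , -0.   ,  0.001, -0.   , -0.   ,  0.001]), 'joint_torque': array([-0.0000e+00, -5.2756e+01, -1.2670e+00, -1.5343e+01, -5.3000e-02,
        7.0000e-03,  0.0000e+00]), 'tool_pos': array([ 0.282, -0.557,  0.238]), 'eef_rot': array([ 0.852, -0.524, -0.001, -0.   ]), 'contact_force': array([ 0.925, -0.133, -0.52 ]), 'moment': array([-0.043,  0.039,  0.004]), 'opening': np.float64(0.997)} 0.0187
scene [[481.5, 0.0, 284.8], [0.0, 481.5, 209.9], [0.0, 0.0, 1.0]] [[0.426, -0.905, -0.004], [-0.453, -0.21, -0.867], [0.783, 0.371, -0.499]] [-0.22, 0.282, 1.188]
top [[465.4, 0.0, 282.2], [0.0, 465.4, 210.1], [0.0, 0.0, 1.0]] [[-0.024, -1.0, 0.011], [-0.993, 0.023, -0.115], [0.115, -0.014, -0.993]] [0.015, 0.503, 1.595]
```

View pics/scene0.png

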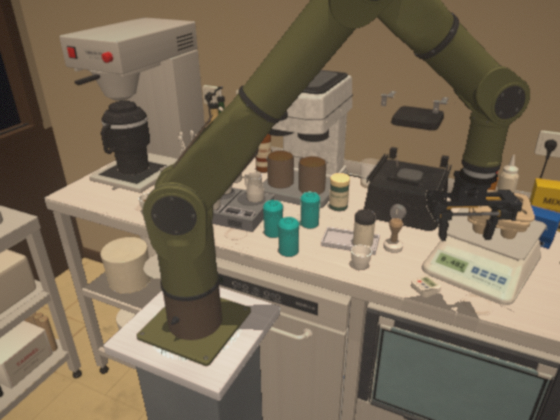

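View pics/top0.png

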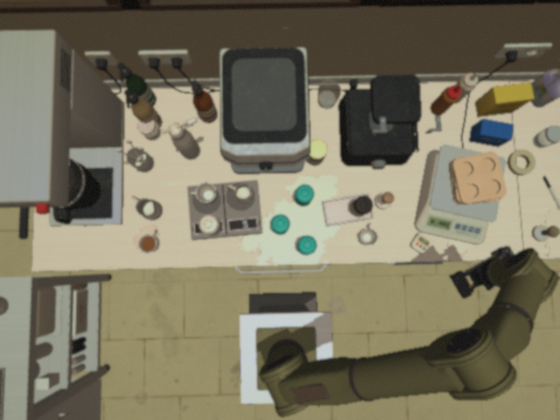

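The top view shows the warmer at about (225,208), the tray at about (348,208), and three turquoise decoys between them at (305,195), (280,224) and (307,245). I'll enlarge these areas and run the networks.

Run:
```python
from plant import r
import cv2,numpy as np
t=cv2.imread("pics/top0.png")
a=cv2.resize(t[165:260,175:275],None,fx=5,fy=5,interpolation=3); b=cv2.resize(t[180:260,310:400],None,fx=5,fy=5,interpolation=3)
cv2.imwrite("pics/a0.png",a);cv2.imwrite("pics/b0.png",b)
s=cv2.imread("pics/scene0.png"); cv2.imwrite("pics/s0.png",cv2.resize(s[140:290,190:420],None,fx=3.4,fy=3.4,interpolation=3))
r.snapshot("top"); r.snapshot("scene")
for n in ["warmer","cocoa_shaker","shaker_tray","cinnamon_shaker","milk_jug","cup","slide_left","nub_left","tamper","espresso_cup"]:
  for c in ("top","scene"):
    for d in r.cut_out(n,c)[:4]:
        print(n,c,round(float(d["score"]),2),np.round(d["rect"]).tolist(),int(d["pixels"].sum()))
        np.save(f"m_{n}_{c}_{int(d['rect'][0])}.npy",d["pixels"])
print(r.get_state()["clock"])
```

```text
warmer top 0.67 [190.0, 182.0, 261.0, 240.0] 2653
warmer scene 0.92 [215.0, 191.0, 274.0, 235.0] 1541
cocoa_shaker top 0.88 [198.0, 213.0, 221.0, 237.0] 358
cocoa_shaker top 0.83 [296.0, 235.0, 315.0, 256.0] 336
cocoa_shaker top 0.7 [272.0, 209.0, 289.0, 236.0] 309
cocoa_shaker top 0.61 [295.0, 184.0, 314.0, 208.0] 320
cocoa_shaker scene 0.95 [262.0, 199.0, 282.0, 239.0] 626
cocoa_shaker scene 0.93 [277.0, 218.0, 297.0, 256.0] 764
cocoa_shaker scene 0.62 [213.0, 200.0, 219.0, 209.0] 34
cocoa_shaker scene 0.58 [302.0, 192.0, 318.0, 229.0] 658
shaker_tray top 0.85 [324.0, 197.0, 371.0, 225.0] 798
shaker_tray top 0.2 [195.0, 183.0, 220.0, 205.0] 295
shaker_tray scene 0.58 [324.0, 228.0, 377.0, 253.0] 677
shaker_tray scene 0.22 [210.0, 188.0, 276.0, 235.0] 1595
shaker_tray scene 0.16 [407.0, 278.0, 441.0, 294.0] 473
cinnamon_shaker top 0.9 [346.0, 197.0, 373.0, 218.0] 359
cinnamon_shaker scene 0.89 [352.0, 213.0, 376.0, 247.0] 729
cinnamon_shaker scene 0.68 [212.0, 187.0, 275.0, 233.0] 1651
milk_jug top 0.75 [224.0, 187.0, 254.0, 206.0] 329
milk_jug top 0.17 [377.0, 197.0, 393.0, 210.0] 232
milk_jug scene 0.82 [245.0, 171.0, 267.0, 202.0] 551
cup top 0.73 [192.0, 181.0, 219.0, 207.0] 363
nub_left top 0.17 [138.0, 230.0, 156.0, 253.0] 297
nub_left scene 0.74 [322.0, 224.0, 381.0, 255.0] 721
nub_left scene 0.25 [382.0, 218.0, 404.0, 254.0] 479
tamper top 0.72 [378.0, 198.0, 393.0, 210.0] 214
tamper scene 0.61 [384.0, 218.0, 401.0, 255.0] 397
espresso_cup top 0.64 [358.0, 225.0, 378.0, 247.0] 233
espresso_cup scene 0.76 [351.0, 248.0, 372.0, 269.0] 373
1.2
```

View pics/a0.png

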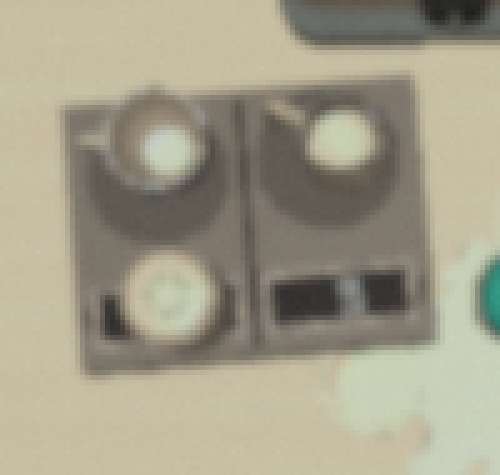

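View pics/b0.png

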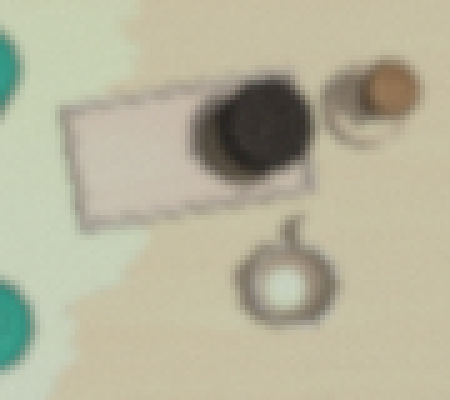

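View pics/s0.png

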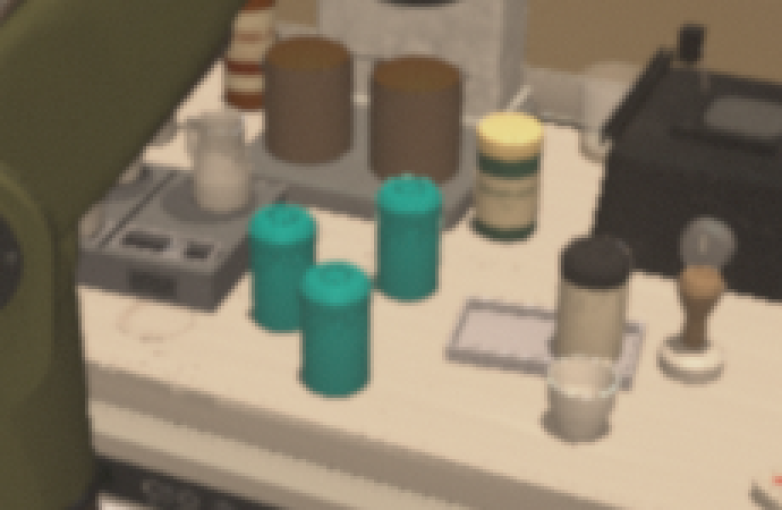

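```bash
cat > h.py <<'E'
from plant import r
import numpy as np,cv2
from scipy.optimize import least_squares
def cal(c):
    k=r.get_calibration(c); return np.array(k["mtx"]),np.array(k["R"]),np.array(k["t"])
def proj(P,c):
    K,R,t=cal(c); p=np.atleast_2d(P)@R.T+t; p=p@K.T; return p[:,:2]/p[:,2:]
def unproj(px,z,c):
    K,R,t=cal(c); d=R.T@np.linalg.solve(K,[px[0],px[1],1]); o=-R.T@t; return o+d*(z-o[2])/d[2]
def tf(p,L):
    L=np.atleast_2d(L); c,s=np.cos(p[2]),np.sin(p[2]); return np.c_[p[0]+c*L[:,0]-s*L[:,1],p[1]+s*L[:,0]+c*L[:,1],L[:,2]]
def fit(L,px,c,p0):
    f=least_squares(lambda p:(proj(tf(p,L),c)-px).ravel(),p0); return f.x,f.fun.reshape(-1,2)
E
python3 - <<'E'
from h import *
ac=lambda x,y:(175+(x-2)/5,165+(y-2)/5); bc=lambda x,y:(310+(x-2)/5,180+(y-2)/5)
W=[[.0925,.122,.045],[.0925,-.122,.045],[-.0925,-.122,.045],[-.0925,.122,.045]]
wp=[ac(63,107),ac(412,77),ac(437,340),ac(86,375)]
# slot_right corners
S=[[-.0405,-.011,.045],[-.0405,-.107,.045],[-.0745,-.107,.045],[-.0745,-.011,.045]]
sp=[ac(272,283),ac(403,271),ac(408,310),ac(277,322)]
for L,p in ((W,wp),(W+S,wp+sp)):
    x,e=fit(np.array(L),np.array(p),"top",[.5,.2,0]); print("warmer",x.round(4),e.round(1).tolist())
np.save("warm.npy",x)
T=[[.045,.084,.018],[.045,-.084,.018],[-.045,-.084,.018],[-.045,.084,.018]]
tp=[bc(62,105),bc(295,72),bc(312,187),bc(85,230)]
y,e=fit(np.array(T),np.array(tp),"top",[.5,-.2,0]); print("tray",y.round(4),e.round(1).tolist())
np.save("tray.npy",y)
print("free",tf(y,[0,.04,.005]), "cinn exp",tf(y,[0,-.04,.005]),"cinn seen",unproj(bc(265,122),.115,"top"))
print("cocoa",unproj(ac(167,294),.155,"top"))
print("nub_right px",unproj(ac(350,293),.0435,"top"), "nominal off",tf(x,[-.0575,-.064,.0435]))
print("plates",tf(x,[[.039,.059,.0465],[.039,-.059,.0465]]))
for n,px in(("turq",(305,194)),("turq",(280,223)),("turq",(307,245))): print(n,unproj(px,.11,"top"))
print("jugtop",unproj(ac(340,138),.1345,"top"),"cup",unproj(ac(158,142),.118,"top"),"tamper",unproj(bc(388,90),.099,"top"),"esp",unproj(bc(287,285),.052,"top"))
# scene jug height check
p=tf(x,[.039,-.059,.0465])[0]
for h in(.072,.088): print(h,proj([p,p+[0,0,h]],"scene").round(0).tolist())
K,R,t=cal("top"); print("cam",-R.T@t)
E
```

```text
warmer [0.5088 0.2026 0.0736] [[-0.0, 0.4], [0.3, -0.3], [0.3, -0.0], [-0.6, -0.1]]
warmer [0.5094 0.2034 0.0734] [[-0.2, 0.2], [0.1, -0.5], [0.0, -0.2], [-0.8, -0.3], [-0.5, -0.7], [1.1, -1.0], [1.0, 1.0], [-0.7, 1.3]]
tray [ 0.5025 -0.2258  0.1375] [[-0.4, -0.1], [-0.2, -1.0], [1.1, 1.0], [-0.6, 0.1]]
free [[ 0.49696991 -0.18618512  0.005     ]] cinn exp [[ 0.5079353  -0.26543006  0.005     ]] cinn seen [ 0.50767492 -0.26214694  0.115     ]
cocoa [0.45153039 0.24374383 0.155     ]
nub_right px [0.45939746 0.13429715 0.0435    ] nominal off [[0.45677308 0.13530725 0.0435    ]]
plates [[0.54398834 0.26505604 0.0465    ]
 [0.55264613 0.14737408 0.0465    ]]
turq [ 0.54625972 -0.07250802  0.11      ]
turq [0.45136931 0.0130056  0.11      ]
turq [ 0.37674269 -0.07398008  0.11      ]
jugtop [0.55318531 0.13313736 0.1345    ] cup [0.55583412 0.25447985 0.118     ] tamper [ 0.52941724 -0.34884464  0.099     ] esp [ 0.40277761 -0.28413339  0.052     ]
0.072 [[250.0, 199.0], [250.0, 180.0]]
0.088 [[250.0, 199.0], [249.0, 175.0]]
cam [0.31645158 0.02619733 1.64171797]
```

The candidates for the light-lidded shaker are the one with the pale lid at (208,224) on the warmer and three turquoise ones at (305,195), (280,224) and (307,245). Only the pale one on the deck fits, and the enlarged crop confirms it. The right-hand plate carries the jug and the left one carries the ring-shaped cup. I'll check both again once the arm no longer blocks the scene view.

First move: the waypoint (0.42,-0.05) in front of the dispenser.

```bash
python3 -m jog '[[-0.03,-0.027,-0.003,0,0],[-0.03,-0.027,-0.003,0,0],[-0.03,-0.027,-0.003,0,0],[-0.03,-0.027,-0.003,0,0],[-0.03,-0.027,-0.003,0,0],[-0.03,-0.027,-0.003,0,0],[-0.03,-0.027,-0.003,0,0],[-0.03,-0.027,-0.003,0,0],[-0.03,-0.027,-0.003,0,0],[-0.03,-0.027,-0.003,0,0],[-0.03,-0.027,-0.003,0,0],[-0.03,-0.027,-0.003,0,0],[-0.03,-0.027,-0.003,0,0]]' 20
python3 -m jog '[[0,0,0,-0.0235,0],[0,0,0,-0.0235,0],[0,0,0,-0.0235,0],[0,0,0,-0.0235,0],[0,0,0,-0.0235,0],[0,0,0,-0.0235,0],[0,0,0,-0.0235,0],[0,0,0,-0.0235,0],[0,0,0,-0.0235,0],[0,0,0,-0.0235,0],[0,0,0,-0.0235,0],[0,0,0,-0.0235,0],[0,0,0,-0.0235,0],[0,0,0,-0.0235,0],[0,0,0,-0.0235,0],[0,0,0,-0.0235,0],[0,0,0,-0.0235,0],[0,0,0,-0.0235,0],[0,0,0,-0.0135,0],[0,0,0,0,0]]'
cat > goto.py <<'E'
import sys
from h import *
def rel(T,jaw=None):
    s=r.get_state(); x,y,z,w=s["eef_rot"]
    from scipy.spatial.transform import Rotation as Ro
    M=Ro.from_quat(s["eef_rot"]).as_matrix()
    ja=np.degrees(np.arctan2(M[1,0],M[0,0]))
    print("tcp",np.round(s["tool_pos"],4),"jaw",round(ja,2),"zaxis",M[:,2].round(3),"q",np.round(s["q"],2),"F",np.round(s["contact_force"],1),"open",round(float(s["opening"]),3),"t",s["clock"])
    if T is not None: print("shift in tool axes",(M.T@(np.array(T)-s["tool_pos"])).round(4))
    if jaw is not None: print("turn",round(((ja-jaw+90)%180-90)/360,4))
if __name__=="__main__":
    a=[float(v) for v in sys.argv[1:]]
    rel(a[:3] if a else None,a[3] if len(a)>3 else None)
E
python3 goto.py 0.4515 0.2437 0.26 94.2
```

```text
clock: 2.5
tool_pos: [0.4197, -0.0495, 0.2781]
eef_rot: [0.852, -0.524, 0.0, -0.0]
contact_force: [1.2, -0.8, 0.2]
opening: 1.003
clock: 4.5
tool_pos: [0.4194, -0.0512, 0.2777]
eef_rot: [0.682, 0.731, 0.0, -0.0]
contact_force: [-0.3, -0.8, -0.2]
opening: 1.001
tcp [ 0.4194 -0.0512  0.2777] jaw 93.99 zaxis [ 0.  0. -1.] q [ 0.68  0.51 -1.    2.06  0.57  0.87  0.98] F [-0.3 -0.8 -0.2] open 1.001 t 4.5
shift in tool axes [0.292  0.0525 0.0178]
turn -0.0006
```

Run:
```python
from h import *
im=r.snapshot("scene")[:,:,::-1]; cv2.imwrite("pics/s1.png",cv2.resize(im[140:290,190:420],None,fx=3.4,fy=3.4,interpolation=3))
im=r.snapshot("top")[:,:,::-1]; cv2.imwrite("pics/t1.png",cv2.resize(im[160:270,175:325],None,fx=5,fy=5,interpolation=3))
for n in("cup","milk_jug","cocoa_shaker"):
    for c in("scene","top"):
        for d in r.cut_out(n,c)[:3]: print(n,c,round(float(d["score"]),2),np.round(d["rect"]).tolist())
```

```text
cup scene 0.65 [384.0, 218.0, 402.0, 253.0]
cup scene 0.47 [217.0, 170.0, 232.0, 193.0]
cup top 0.87 [194.0, 180.0, 219.0, 203.0]
cup top 0.56 [133.0, 198.0, 165.0, 223.0]
milk_jug scene 0.98 [243.0, 173.0, 267.0, 201.0]
milk_jug top 0.65 [185.0, 178.0, 262.0, 241.0]
milk_jug top 0.52 [231.0, 188.0, 254.0, 204.0]
milk_jug top 0.41 [137.0, 232.0, 156.0, 253.0]
cocoa_shaker scene 0.89 [276.0, 216.0, 298.0, 259.0]
cocoa_shaker scene 0.76 [262.0, 198.0, 281.0, 238.0]
cocoa_shaker scene 0.56 [301.0, 192.0, 320.0, 229.0]
cocoa_shaker top 0.72 [198.0, 214.0, 223.0, 236.0]
cocoa_shaker top 0.64 [295.0, 242.0, 309.0, 255.0]
cocoa_shaker top 0.58 [295.0, 188.0, 313.0, 206.0]
```

View pics/s1.png

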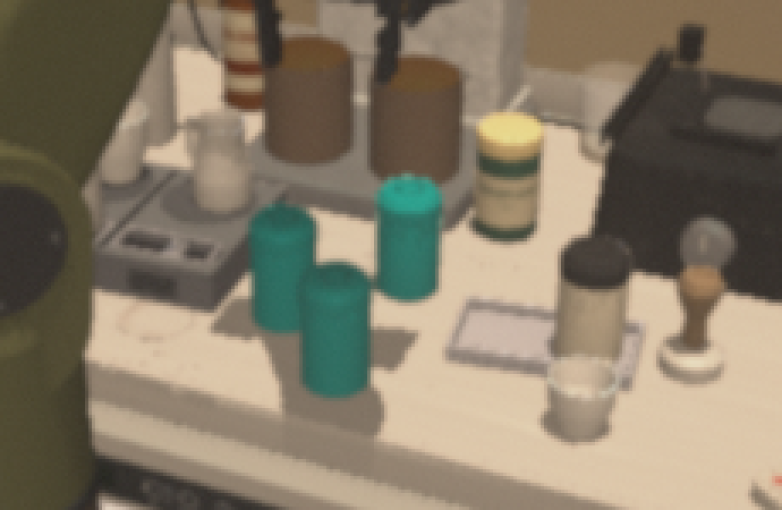

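View pics/t1.png

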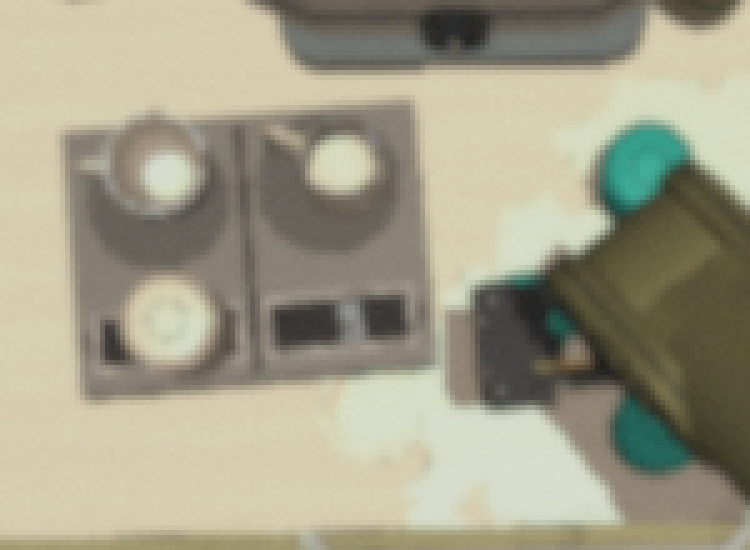

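Run:
```python
from h import *
a=r.snapshot("scene")[:,:,::-1][160:215,205:285]; b=r.snapshot("top")[:,:,::-1][172:215,185:265]
a=cv2.resize(a,(780,536),interpolation=3); cv2.imwrite("pics/s2.png",a)
cv2.imwrite("pics/t2.png",cv2.resize(b,(780,419),interpolation=3))
w=np.load("warm.npy")
for y in(.059,-.059):
  p=tf(w,[.039,y,.0465])[0]
  print(y,[proj([p,p+[0,0,h]],"scene").round(0).tolist() for h in(.072,.088)],[proj([p,p+[0,0,h]],"top").round(1).tolist() for h in(.072,.088)])
```

```text
0.059 [[[220.0, 193.0], [218.0, 174.0]], [[220.0, 193.0], [218.0, 170.0]]] [[[206.3, 199.6], [203.0, 196.6]], [[206.3, 199.6], [202.2, 195.9]]]
-0.059 [[[250.0, 199.0], [250.0, 180.0]], [[250.0, 199.0], [249.0, 175.0]]] [[[240.3, 196.4], [238.6, 193.2]], [[240.3, 196.4], [238.2, 192.5]]]
```

View pics/s2.png

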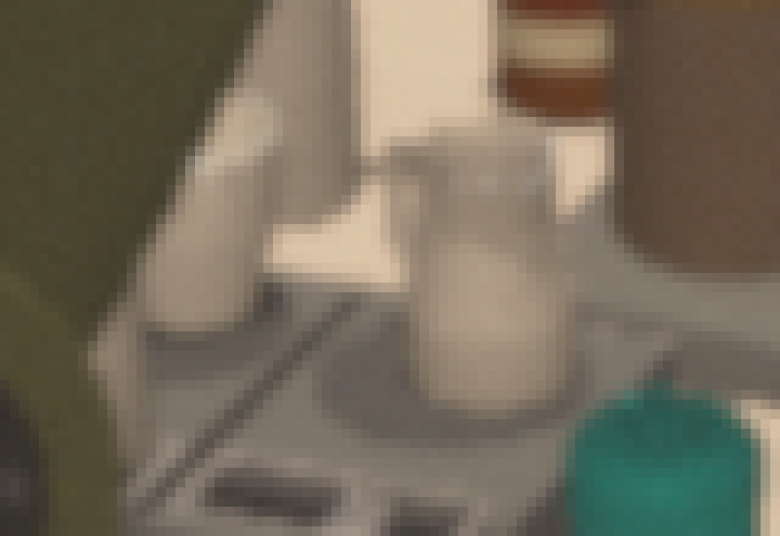

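View pics/t2.png

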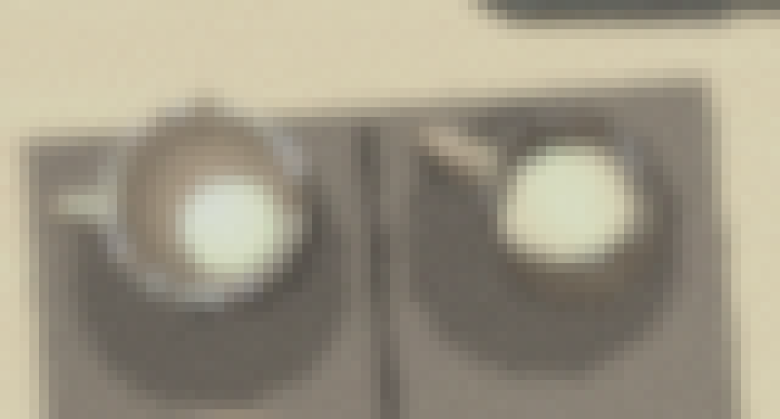

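The right-plate object, at scene (243–267,172–202), is about 88 mm tall with a neck and an angular handle, so it is the jug. The left one is a tapered white body with a rim about 67 mm across, which is the cup. So the slide to push is slide_right, toward -y. Moving above the shaker.

```bash
python3 -m jog '[[0.0417,0.0075,0,0,0],[0.0417,0.0075,0,0,0],[0.0417,0.0075,0,0,0],[0.0417,0.0075,0,0,0],[0.0417,0.0075,0,0,0],[0.0417,0.0075,0,0,0],[0.0417,0.0075,0,0,0],[0,0,0,-0.0006,0],[0,0,0,0,0]]'
python3 goto.py 0.4515 0.2437 0.106 94.2
python3 - <<'E'
from h import *
im=r.snapshot("top")[:,:,::-1]; cv2.imwrite("pics/t3.png",cv2.resize(im[150:270,165:315],None,fx=5,fy=5,interpolation=3))
im=r.snapshot("scene")[:,:,::-1]; cv2.imwrite("pics/s3.png",cv2.resize(im[80:290,170:420],None,fx=3,fy=3,interpolation=3))
E
```

```text
clock: 5.9
tool_pos: [0.4509, 0.2446, 0.2775]
eef_rot: [0.68, 0.733, -0.0, -0.0]
contact_force: [-0.8, 0.2, -0.7]
opening: 1.0
tcp [0.4509 0.2446 0.2775] jaw 94.34 zaxis [-0. -0. -1.] q [-0.04  0.62 -0.91  1.83  0.58  0.99  0.45] F [-0.8  0.2 -0.7] open 1.0 t 5.9
shift in tool axes [-0.0009  0.0006  0.1715]
turn 0.0004
```

View pics/t3.png

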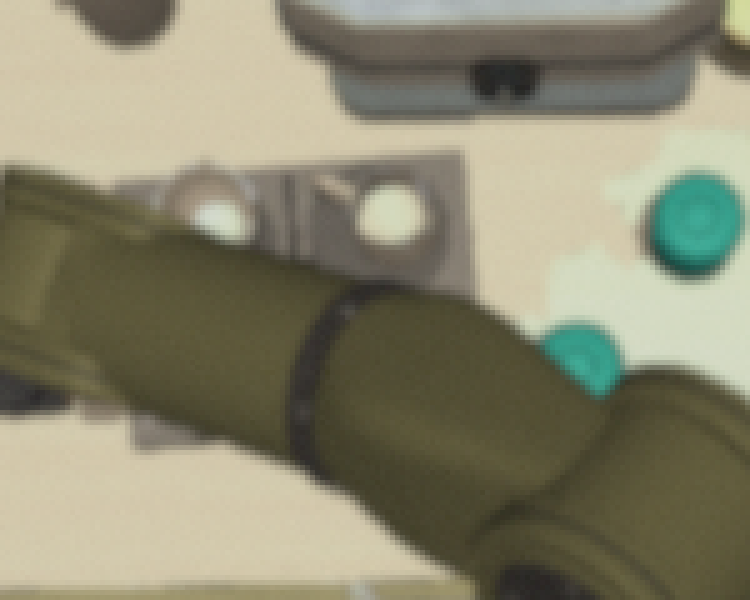

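View pics/s3.png

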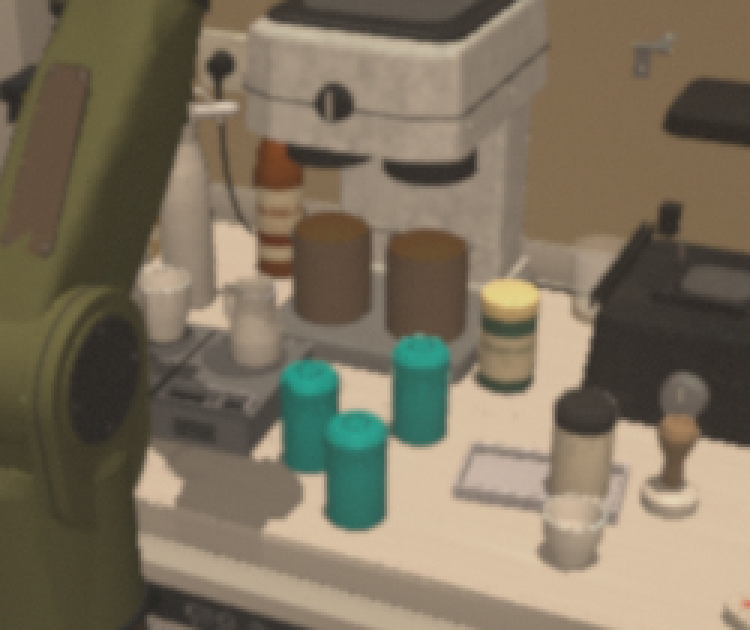

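The scene picture now shows the white cup on the left plate, and the steel jug with its handle and neck on the right plate. Descending onto the shaker.

```bash
python3 -m jog '[[0,0,0.03,0,0],[0,0,0.03,0,0],[0,0,0.03,0,0],[0,0,0.02,0,0],[0,0,0.02,0,0],[0,0,0.02,0,0],[0,0,0.02,0,0],[0,0,0,0,0]]'
python3 goto.py 0.4515 0.2437 0.106 94.2
```

```text
clock: 6.8
tool_pos: [0.4507, 0.2407, 0.1059]
eef_rot: [0.681, 0.732, -0.003, 0.0]
contact_force: [0.1, -0.5, -0.1]
opening: 1.003
tcp [0.4507 0.2407 0.1059] jaw 94.09 zaxis [-0.003 -0.004 -1.   ] q [-0.18  0.84 -0.68  2.    0.9   0.64  0.17] F [ 0.1 -0.5 -0.1] open 1.003 t 6.8
shift in tool axes [ 0.0029  0.001  -0.0001]
turn -0.0003
```

```bash
python3 -m jog '[[0.003,0,0,0,0],[0,0,0,0,0.1],[0,0,0,0,0.2],[0,0,0,0,0.3],[0,0,0,0,0.5],[0,0,0,0,0.5],[0,0,0,0,0.5],[0,0,0,0,0.5]]' 20
python3 goto.py
python3 -m jog '[[0,0,-0.005,0,0.5],[0,0,-0.01,0,0.5],[0,0,-0.015,0,0.5],[0,0,0,0,0.5]]'
python3 goto.py
```

```text
clock: 7.6
tool_pos: [0.4515, 0.246, 0.1081]
eef_rot: [0.681, 0.732, -0.0, 0.001]
contact_force: [-0.2, -3.4, 7.1]
opening: 0.7
tcp [0.4515 0.246  0.1081] jaw 94.19 zaxis [ 0.001 -0.002 -1.   ] q [-0.19  0.84 -0.68  1.99  0.9   0.64  0.17] F [-0.2 -3.4  7.1] open 0.7 t 7.6
clock: 8.0
tool_pos: [0.4517, 0.2482, 0.1394]
eef_rot: [0.68, 0.733, 0.002, -0.0]
contact_force: [-0.0, -0.0, -2.3]
opening: 0.698
tcp [0.4517 0.2482 0.1394] jaw 94.24 zaxis [ 0.002  0.003 -1.   ] q [-0.16  0.8  -0.73  1.97  0.83  0.7   0.23] F [-0.  -0.  -2.3] open 0.698 t 8.0
```

```bash
python3 -m jog '[[0,0,-0.03,0,0.5],[0,0,-0.035,0,0.5],[0,0,-0.035,0,0.5],[0,0,-0.03,0,0.5],[0,0,0,0,0.5]]'
python3 goto.py 0.42 0.0 0.27
```

```text
clock: 8.5
tool_pos: [0.4524, 0.2489, 0.271]
eef_rot: [0.681, 0.733, 0.004, 0.0]
contact_force: [0.0, 0.8, -2.8]
opening: 0.695
tcp [0.4524 0.2489 0.271 ] jaw 94.22 zaxis [ 0.006  0.005 -1.   ] q [-0.05  0.63 -0.9   1.84  0.59  0.97  0.44] F [ 0.   0.8 -2.8] open 0.695 t 8.5
shift in tool axes [-0.2459 -0.0506 -0.0004]
```

Crossing in front of the dispenser.

```bash
python3 -m jog '[[-0.0246,-0.0051,0,0,0.5],[-0.035,-0.0071,0,0,0.5],[-0.035,-0.0071,0,0,0.5],[-0.035,-0.0071,0,0,0.5],[-0.035,-0.0071,0,0,0.5],[-0.035,-0.0071,0,0,0.5],[-0.025,-0.005,0,0,0.5],[-0.0213,-0.005,0,0,0.5],[0,0,0,0,0.5]]'
python3 goto.py 0.42 -0.17 0.27 7.9
python3 - <<'E'
from h import *
im=r.snapshot("scene")[:,:,::-1]; cv2.imwrite("pics/s4.png",cv2.resize(im[80:290,170:420],None,fx=3,fy=3,interpolation=3))
E
```

```text
clock: 9.4
tool_pos: [0.4169, -0.0059, 0.2659]
eef_rot: [0.682, 0.731, -0.002, -0.001]
contact_force: [-0.4, 0.1, -2.9]
opening: 0.697
tcp [ 0.4169 -0.0059  0.2659] jaw 93.92 zaxis [-0.004 -0.003 -1.   ] q [ 0.55  0.52 -0.98  2.09  0.59  0.84  0.85] F [-0.4  0.1 -2.9] open 0.697 t 9.4
shift in tool axes [-0.1639 -0.0081 -0.0037]
turn 0.239
```

View pics/s4.png

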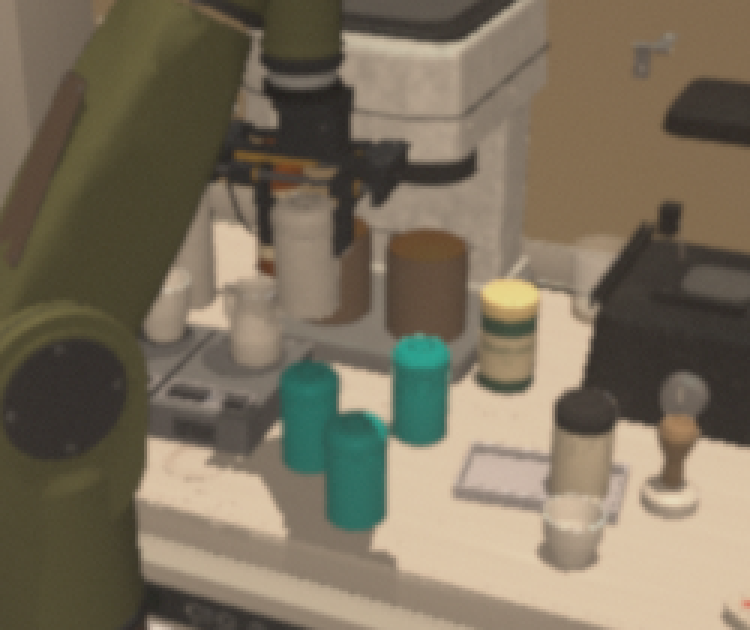

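The shaker hangs upright in the jaws, at scene (255–285,145–187). Next are the rest of the crossing and the turn to the tray's x axis.

```bash
python3 -m jog '[[-0.02,0,0,0,0.5],[-0.028,0,0,0,0.5],[-0.03,0,-0.003,0,0.5],[-0.03,-0.003,0,0,0.5],[-0.03,-0.003,0,0,0.5],[-0.02,-0.002,0,0,0.5],[0,0,0,0.012,0.5],[0,0,0,0.022,0.5],[0,0,0,0.0235,0.5],[0,0,0,0.0235,0.5],[0,0,0,0.0235,0.5],[0,0,0,0.0235,0.5],[0,0,0,0.0235,0.5],[0,0,0,0.0235,0.5],[0,0,0,0.0235,0.5],[0,0,0,0.0235,0.5],[0,0,0,0.017,0.5],[0,0,0,0,0.5],[0,0,0,0,0.5]]'
python3 goto.py 0.497 -0.186 0.27 7.9
python3 - <<'E'
from h import *
for c,f in(("top","pics/t5.png"),("scene","pics/s5.png")):
    im=r.snapshot(c)[:,:,::-1]; a=im[160:270,280:430] if c=="top" else im[60:290,230:420]
    cv2.imwrite(f,cv2.resize(a,None,fx=5 if c=="top" else 2.6,fy=5 if c=="top" else 2.6,interpolation=3))
E
```

```text
clock: 11.35
tool_pos: [0.4227, -0.1593, 0.2703]
eef_rot: [0.997, 0.074, -0.0, -0.0]
contact_force: [0.5, -0.9, -2.2]
opening: 0.7
tcp [ 0.4227 -0.1593  0.2703] jaw 8.44 zaxis [-0.  0. -1.] q [ 0.64  0.46 -0.56  2.01  0.35  0.76  0.02] F [ 0.5 -0.9 -2.2] open 0.7 t 11.35
shift in tool axes [0.0696 0.0374 0.0003]
turn 0.0015
```

View pics/t5.png

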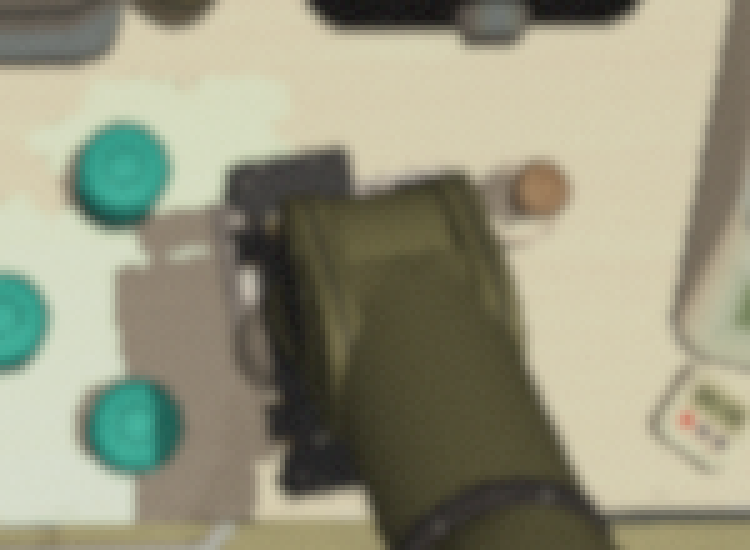

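View pics/s5.png

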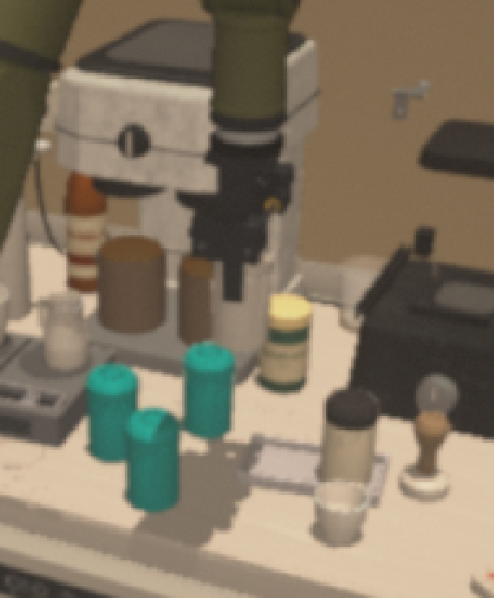

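Run:
```python
from h import *
y=np.load("tray.npy")
T=np.array([[.045,.084,.018],[.045,-.084,.018],[-.045,-.084,.018],[-.045,.084,.018]])
print(proj(tf(y,T),"scene").round(1).tolist())
im=cv2.imread("pics/scene0.png")
for c,f,base in(("scene","pics/s6.png",im),("top","pics/t6.png",cv2.imread("pics/top0.png"))):
    S=8
    x0,y0=(310,205) if c=="scene" else (312,185)
    a=cv2.resize(base[y0:y0+60,x0:x0+80],None,fx=S,fy=S,interpolation=3)
    for L,col in((T,(0,0,255)),(T*[1,1,0],(0,255,255))):
        p=((proj(tf(y,L),c)-[x0,y0]+.5)*S).round().astype(np.int32)
        cv2.polylines(a,[p.reshape(-1,1,2)],True,col,1)
    th=np.linspace(0,6.28,40)
    for cy,z in((-.04,.115),(-.04,.005)):
        p=((proj(tf(y,np.c_[.032*np.cos(th),cy+.032*np.sin(th),th*0+z]),c)-[x0,y0]+.5)*S).round().astype(np.int32)
        cv2.polylines(a,[p.reshape(-1,1,2)],True,(0,255,0),1)
    cv2.imwrite(f,a)
```

```text
[[325.7, 226.3], [378.2, 234.7], [374.0, 250.4], [319.0, 241.2]]
```

View pics/s6.png

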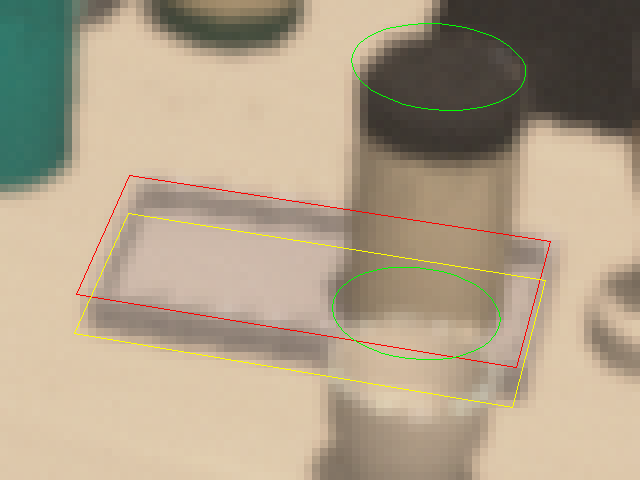

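View pics/t6.png

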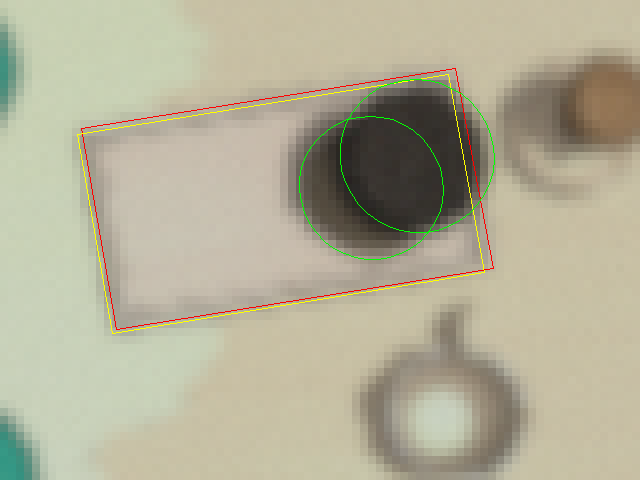

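The tray overlay agrees with both pictures to about 1 px. The two cameras together put the free place near (0.495,-0.187). Moving over it and lowering part of the way.

```bash
python3 -m jog '[[0.012,0.006,0,0.0015,0.5],[0.02,0.011,0,0,0.5],[0.02,0.011,0,0,0.5],[0.0155,0.0095,0,0,0.5],[0,0,0,0,0.5]]'
python3 -m jog '[[0,0,0.02,0,0.5],[0,0,0.03,0,0.5],[0,0,0.03,0,0.5],[0,0,0.03,0,0.5],[0,0,0.03,0,0.5],[0,0,0.015,0,0.5],[0,0,0,0,0.5],[0,0,0,0,0.5]]'
python3 goto.py 0.495 -0.187 0.068 7.9
python3 - <<'E'
from h import *
for c,f in(("top","pics/t7.png"),("scene","pics/s7.png")):
    im=r.snapshot(c)[:,:,::-1]; a=im[160:270,280:430] if c=="top" else im[150:290,290:440]
    cv2.imwrite(f,cv2.resize(a,None,fx=4,fy=4,interpolation=3))
E
```

```text
clock: 11.95
tool_pos: [0.4965, -0.1892, 0.2704]
eef_rot: [0.998, 0.067, 0.001, -0.0]
contact_force: [-0.1, 0.7, -2.3]
opening: 0.697
clock: 12.75
tool_pos: [0.4941, -0.1881, 0.1161]
eef_rot: [0.998, 0.067, -0.0, -0.0]
contact_force: [0.4, 0.1, -1.7]
opening: 0.701
tcp [ 0.4941 -0.1881  0.1161] jaw 7.67 zaxis [-0.  0. -1.] q [ 0.5   0.78 -0.38  1.95  0.55  0.51 -0.13] F [ 0.4  0.1 -1.7] open 0.701 t 12.75
shift in tool axes [ 0.0011 -0.0009  0.0481]
turn -0.0006
```

View pics/s7.png

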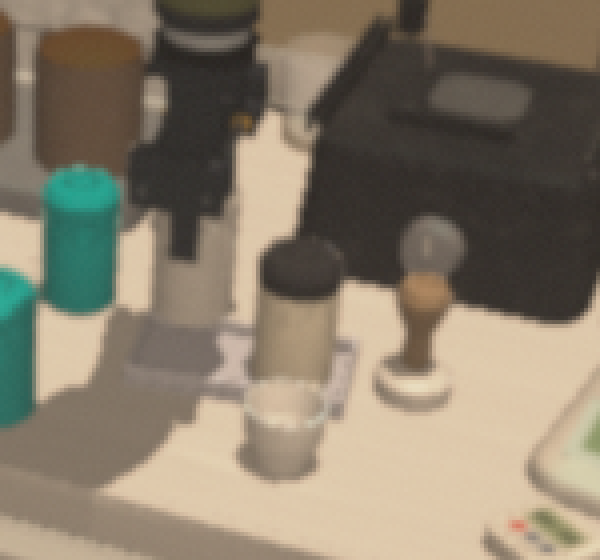

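The shaker hangs over the free left half of the tray at crop (195,270) and is clear of the dark-capped one. Lowering gently.

```bash
python3 -m jog '[[0,0,0.015,0,0.5],[0,0,0.015,0,0.5],[0,0,0.01,0,0.5],[0,0,0.003,0,0.5],[0,0,0.0,0,0.5]]'
python3 -m jog '[[0,0,0.002,0,0.5],[0,0,0,0,0.5]]'
python3 -m jog '[[0,0,0.002,0,0.5],[0,0,0,0,0.5]]'
```

```text
clock: 13.35
tool_pos: [0.4945, -0.1884, 0.0729]
eef_rot: [0.998, 0.067, 0.0, 0.0]
contact_force: [0.1, 0.5, -2.4]
opening: 0.699
clock: 13.55
tool_pos: [0.4946, -0.1885, 0.0711]
eef_rot: [0.998, 0.067, 0.0, 0.0]
contact_force: [-0.2, -0.5, -2.7]
opening: 0.702
clock: 13.75
tool_pos: [0.4943, -0.1885, 0.0687]
eef_rot: [0.998, 0.067, 0.0, 0.0]
contact_force: [0.1, 0.3, -2.2]
opening: 0.696
```

```bash
python3 -m jog '[[0,0,0.001,0,0.5],[0,0,0,0,0.5]]'
python3 -m jog '[[0,0,0.001,0,0.5],[0,0,0,0,0.5]]'
python3 -m jog '[[0,0,0.001,0,0.5],[0,0,0,0,0.5]]'
```

```text
clock: 13.95
tool_pos: [0.4944, -0.1886, 0.0683]
eef_rot: [0.998, 0.067, 0.0, 0.0]
contact_force: [-1.3, 0.5, 4.1]
opening: 0.698
clock: 14.15
tool_pos: [0.4939, -0.1887, 0.0678]
eef_rot: [0.998, 0.067, -0.0, 0.001]
contact_force: [-2.6, -0.4, 10.4]
opening: 0.696
clock: 14.35
tool_pos: [0.4931, -0.1888, 0.0671]
eef_rot: [0.998, 0.066, -0.001, 0.001]
contact_force: [-5.3, 1.3, 15.5]
opening: 0.695
```

It is on the floor, with the force turning upward at TCP z 0.068. I'll ease off the pressure, release and lift.

```bash
python3 -m jog '[[0,0,-0.0025,0,0.5],[0,0,0,0,0.28],[0,0,0,0,0.25],[0,0,0,0,0.2],[0,0,0,0,0.1],[0,0,0,0,0],[0,0,0,0,0],[0,0,0,0,0],[0,0,0,0,0]]'
python3 -m jog '[[0,0,-0.01,0,0],[0,0,-0.02,0,0],[0,0,-0.03,0,0],[0,0,-0.03,0,0],[0,0,-0.03,0,0],[0,0,-0.03,0,0],[0,0,-0.03,0,0],[0,0,0,0,0]]'
python3 -m jog '[[-0.04,0,0,0,0],[-0.035,0,0,0,0],[0,0,0,0,0]]'
python3 goto.py 0.41 0.0 0.26 94.2
```

```text
clock: 15.25
tool_pos: [0.4943, -0.1884, 0.0682]
eef_rot: [0.998, 0.067, 0.0, 0.0]
contact_force: [-0.7, 0.1, -0.0]
opening: 1.0
clock: 16.05
tool_pos: [0.4966, -0.1886, 0.2526]
eef_rot: [0.998, 0.067, 0.004, 0.001]
contact_force: [-0.0, 0.1, -0.4]
opening: 1.001
clock: 16.35
tool_pos: [0.4136, -0.1993, 0.2475]
eef_rot: [0.998, 0.065, -0.004, 0.0]
contact_force: [1.9, -0.8, -0.4]
opening: 0.998
tcp [ 0.4136 -0.1993  0.2475] jaw 7.49 zaxis [-0.008 -0.001 -1.   ] q [ 0.7   0.51 -0.54  2.02  0.39  0.73  0.05] F [ 1.9 -0.8 -0.4] open 0.998 t 16.35
shift in tool axes [ 0.0223 -0.1981 -0.0127]
turn -0.2409
```

```bash
python3 -m jog '[[0.004,-0.03,-0.003,0,0],[0.004,-0.04,-0.003,0,0],[0.005,-0.04,-0.003,0,0],[0.005,-0.04,-0.003,0,0],[0.004,-0.04,0,0,0],[0,-0.008,0,0,0],[0,0,0,-0.0215,1],[0,0,0,-0.0235,1],[0,0,0,-0.0235,1],[0,0,0,-0.0235,1],[0,0,0,-0.0235,1],[0,0,0,-0.0235,1],[0,0,0,-0.0235,1],[0,0,0,-0.0235,1],[0,0,0,-0.0235,1],[0,0,0,-0.0235,1],[0,0,0,-0.008,1],[0,0,0,0,1]]'
python3 goto.py 0.41 0.0 0.26 94.2
python3 - <<'E'
from h import *
for c,f in(("top","pics/t8.png"),("scene","pics/s8.png")):
    im=r.snapshot(c)[:,:,::-1]; cv2.imwrite(f.replace("8","8raw"),im); a=im[160:270,180:390] if c=="top" else im[120:290,200:420]
    cv2.imwrite(f,cv2.resize(a,None,fx=3.5,fy=3.5,interpolation=3))
E
```

```text
clock: 18.15
tool_pos: [0.4155, 0.0002, 0.2599]
eef_rot: [0.68, 0.733, -0.0, -0.0]
contact_force: [-0.2, -0.7, 0.2]
opening: 0.008
tcp [4.155e-01 2.000e-04 2.599e-01] jaw 94.34 zaxis [-0.001  0.    -1.   ] q [ 0.55  0.54 -1.    2.11  0.63  0.83  0.81] F [-0.2 -0.7  0.2] open 0.008 t 18.15
shift in tool axes [ 0.0002 -0.0055 -0.0001]
turn 0.0004
```

View pics/t8.png

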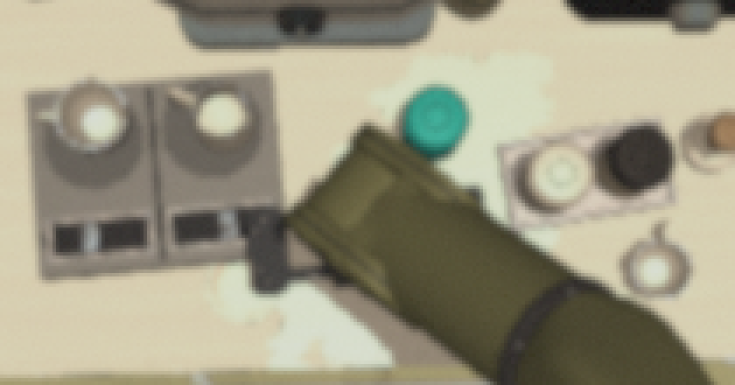

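View pics/s8.png

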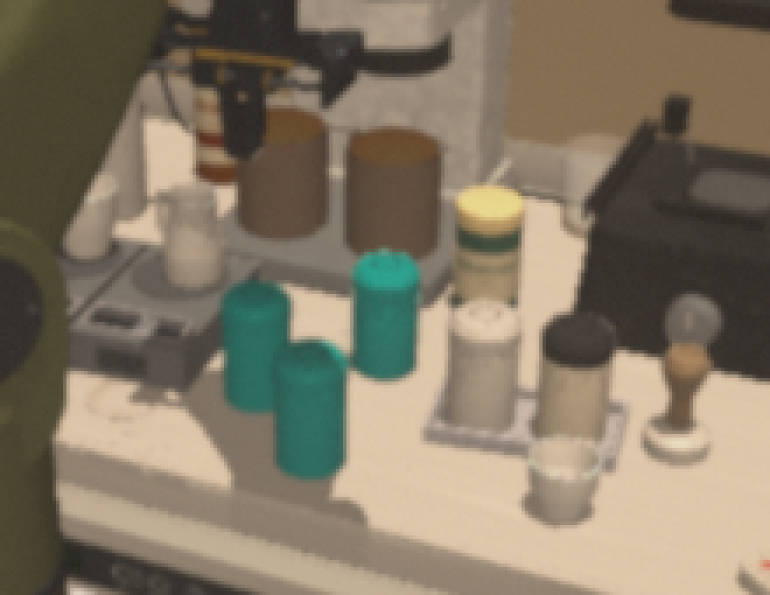

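The light-lidded shaker stands upright in the tray beside the dark-capped one, at top crop (560,172). Now I'll check its place and refine the warmer, slots and nubs in an enlarged picture.

Run:
```python
from h import *
im=cv2.imread("pics/t8raw.png"); x0,y0=185,178
S=9
def draw(p,name,im=im,c="top",x0=x0,y0=y0,w=82,h=66):
    a=cv2.resize(im[y0:y0+h,x0:x0+w],None,fx=S,fy=S,interpolation=3)
    D=lambda L:cv2.polylines(a,[((proj(tf(p,np.array(L)),c)-[x0,y0]+.5)*S).round().astype(np.int32).reshape(-1,1,2)],True,(0,0,255),1)
    D([[.0925,.122,.045],[.0925,-.122,.045],[-.0925,-.122,.045],[-.0925,.122,.045]])
    for s in(.059,-.059):
        D([[-.0405,s+.048,.045],[-.0405,s-.048,.045],[-.0745,s-.048,.045],[-.0745,s+.048,.045]])
        th=np.linspace(0,6.28,40); D(np.c_[.039+.049*np.cos(th),s+.049*np.sin(th),th*0+.0465])
    cv2.imwrite(name,a)
draw(np.load("warm.npy"),"pics/t9.png")
draw(np.load("warm.npy"),"pics/s9.png",cv2.imread("pics/s8raw.png"),"scene",205,160,80,66)
t=np.load("tray.npy"); p=unproj((180+(562-1.25)/3.5,160+(172-1.25)/3.5),.115,"top"); 
c,s=np.cos(t[2]),np.sin(t[2]); d=p[:2]-t[:2]; print("cocoa",p,"in tray",c*d[0]+s*d[1],-s*d[0]+c*d[1])
```

```text
cocoa [ 0.49343043 -0.18724403  0.115     ] in tray -0.0036512203663809015 0.03943623190640793
```

View pics/t9.png

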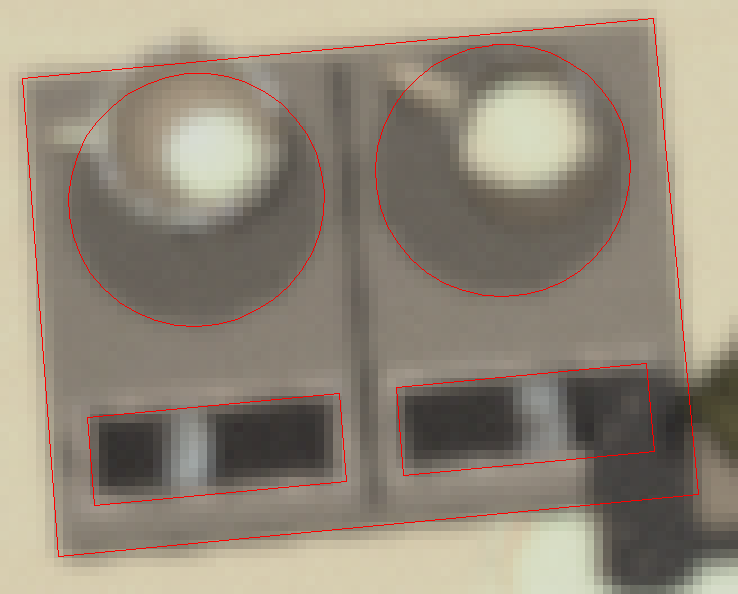

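View pics/s9.png

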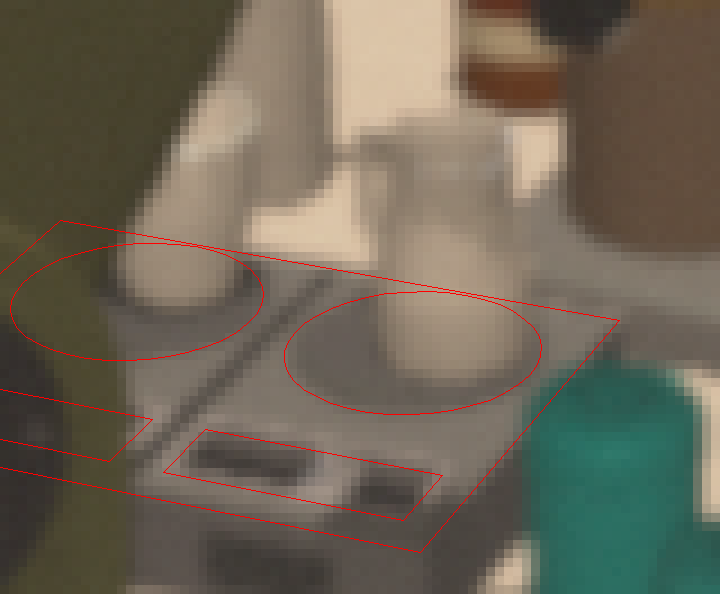

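The shaker reads at tray (-4, +39) mm, inside limits. The warmer overlay matches the plates and slots within about 1 px, and both nubs sit near off. When the gripper is low, its 187 mm body would reach the turquoise shaker at (0.451,0.013) if I pushed with closed jaws all the way. So I'll insert closed fingers and then spread them as I push, which keeps the body about 10 mm clear.

```bash
python3 - <<'E'
from h import *
w=np.load("warm.npy"); print(tf(w,[[-.0575,-.035,.07],[-.0575,-.0555,.037],[-.0575,-.091,.04]]).round(4))
E
python3 goto.py 0.4545 0.1645 0.26 94.2
```

```text
[[0.4546 0.1642 0.07  ]
 [0.4561 0.1438 0.037 ]
 [0.4588 0.1084 0.04  ]]
tcp [4.155e-01 4.000e-04 2.600e-01] jaw 94.27 zaxis [-0. -0. -1.] q [ 0.55  0.54 -1.    2.11  0.62  0.83  0.81] F [-0.5 -0.  -0.5] open 0.006 t 18.25
shift in tool axes [0.1608 0.0511 0.    ]
turn 0.0002
```

```bash
python3 -m jog '[[0.03,0.0095,0,0,1],[0.04,0.0127,0,0,1],[0.04,0.0127,0,0,1],[0.03,0.0095,0,0,1],[0.0208,0.0066,0,0,1],[0,0,0,0,1]]'
python3 -m jog '[[0,0,0.02,0,1],[0,0,0.03,0,1],[0,0,0.03,0,1],[0,0,0.03,0,1],[0,0,0.03,0,1],[0,0,0.03,0,1],[0,0,0.02,0,1],[0,0,0,0,1],[0,0,0,0,1]]'
python3 goto.py 0.4546 0.1642 0.06 94.2
python3 - <<'E'
from h import *
for c,f in(("top","pics/t10.png"),("scene","pics/s10.png")):
    im=r.snapshot(c)[:,:,::-1]; a=im[170:250,180:290] if c=="top" else im[150:250,200:320]
    cv2.imwrite(f,cv2.resize(a,None,fx=5.5,fy=5.5,interpolation=3))
E
```

```text
clock: 18.85
tool_pos: [0.4543, 0.1687, 0.2606]
eef_rot: [0.678, 0.735, 0.002, -0.001]
contact_force: [-1.6, -0.9, -0.3]
opening: 0.004
clock: 19.75
tool_pos: [0.454, 0.1641, 0.0705]
eef_rot: [0.68, 0.733, -0.0, 0.0]
contact_force: [0.7, -0.2, 0.3]
opening: 0.007
tcp [0.454  0.1641 0.0705] jaw 94.33 zaxis [-0.    -0.001 -1.   ] q [-0.07  0.88 -0.61  2.1   1.09  0.53  0.13] F [ 0.7 -0.2  0.3] open 0.007 t 19.75
shift in tool axes [0.     0.0006 0.0105]
turn 0.0004
```

View pics/t10.png

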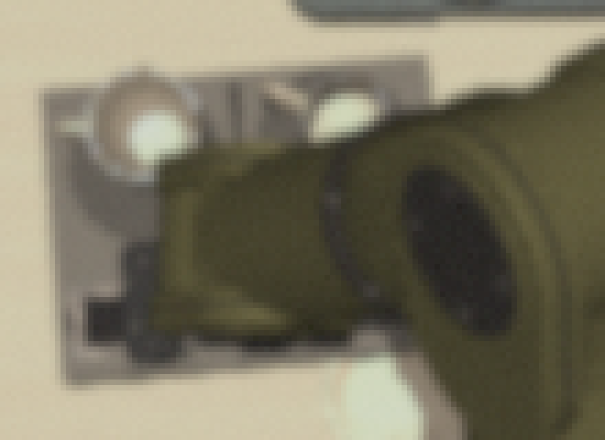

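View pics/s10.png

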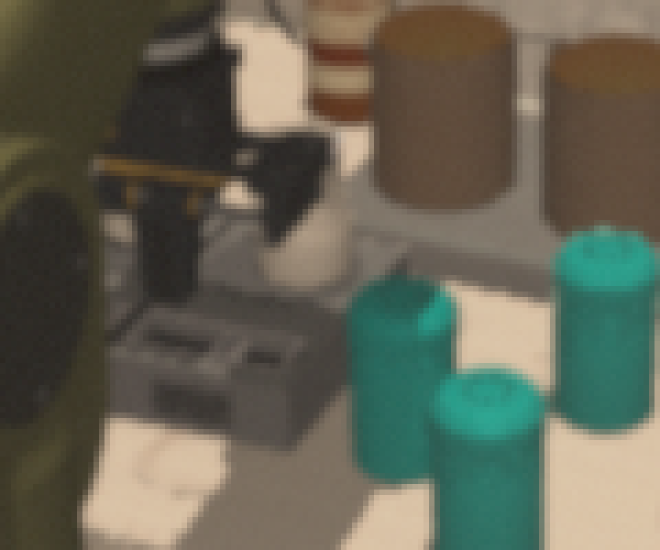

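The fingertips show at scene crop (170,298), right above the inner part of the right slot. The gripper body is clear of the turquoise shaker at crop (400,300). Lowering slowly.

```bash
python3 -m jog '[[0,0,0.008,0,1],[0,0,0.008,0,1],[0,0,0.005,0,1],[0,0,0,0,1]]'
python3 -m jog '[[0,0,0.003,0,1],[0,0,0.003,0,1],[0,0,0,0,1]]'
python3 -m jog '[[0,0,0.003,0,1],[0,0,0.003,0,1],[0,0,0,0,1]]'; python3 goto.py 0.4561 0.1438 0.037 94.2
```

```text
clock: 20.25
tool_pos: [0.4536, 0.1648, 0.0485]
eef_rot: [0.679, 0.734, -0.001, -0.0]
contact_force: [0.2, -0.3, -0.6]
opening: 0.005
clock: 20.55
tool_pos: [0.4539, 0.165, 0.0429]
eef_rot: [0.679, 0.734, -0.0, -0.0]
contact_force: [0.0, 0.1, 0.3]
opening: 0.007
clock: 20.85
tool_pos: [0.4538, 0.1649, 0.0369]
eef_rot: [0.679, 0.734, -0.0, -0.0]
contact_force: [-0.6, -0.7, 0.6]
opening: 0.001
tcp [0.4538 0.1649 0.0369] jaw 94.4 zaxis [-0. -0. -1.] q [-0.12  0.93 -0.54  2.11  1.2   0.46  0.02] F [-0.6 -0.7  0.6] open 0.001 t 20.85
shift in tool axes [-0.0212  0.0006 -0.0001]
turn 0.0006
```

The fingertips are in the slot with no contact force. Now I'll spread the jaws and push outward (-tool x) together.

```bash
python3 -m jog '[[-0.0025,0,0,0,0.96],[-0.0025,0,0,0,0.91],[-0.0025,0,0,0,0.86],[-0.0025,0,0,0,0.81],[0,0,0,0,0.81]]'
python3 goto.py
python3 -m jog '[[-0.0025,0,0,0,0.76],[-0.0025,0,0,0,0.70],[-0.0025,0,0,0,0.65],[-0.001,0,0,0,0.59],[0,0,0,0,0.59],[0,0,0,0,0.59]]'
python3 goto.py 0.4561 0.1438 0.037 94.2
```

```text
clock: 21.35
tool_pos: [0.4547, 0.1555, 0.0373]
eef_rot: [0.679, 0.734, 0.0, -0.0]
contact_force: [-0.5, 1.9, -1.4]
opening: 0.191
tcp [0.4547 0.1555 0.0373] jaw 94.4 zaxis [ 0.     0.001 -1.   ] q [-0.1   0.93 -0.54  2.12  1.21  0.45  0.03] F [-0.5  1.9 -1.4] open 0.191 t 21.35
clock: 21.95
tool_pos: [0.4554, 0.1462, 0.0372]
eef_rot: [0.68, 0.734, -0.0, 0.0]
contact_force: [-0.7, 1.4, 1.4]
opening: 0.407
tcp [0.4554 0.1462 0.0372] jaw 94.38 zaxis [ 0.    -0.001 -1.   ] q [-0.08  0.93 -0.53  2.12  1.22  0.45  0.04] F [-0.7  1.4  1.4] open 0.407 t 21.95
shift in tool axes [-0.0024  0.0005  0.0002]
turn 0.0005
```

The force is about +2 N in y, so the nub is moving. I'll continue in small steps to the end stop.

```bash
python3 -m jog '[[-0.002,0,0,0,0.59],[0,0,0,0,0.59]]'
python3 -m jog '[[-0.0015,0,0,0,0.59],[0,0,0,0,0.59]]'
python3 -m jog '[[-0.001,0,0,0,0.59],[0,0,0,0,0.59]]'
python3 - <<'E'
from h import *
im=r.snapshot("scene")[:,:,::-1][150:250,200:320]
cv2.imwrite("pics/s11.png",cv2.resize(im,None,fx=5.5,fy=5.5,interpolation=3))
E
```

```text
clock: 22.15
tool_pos: [0.4555, 0.1443, 0.0372]
eef_rot: [0.68, 0.734, -0.0, 0.0]
contact_force: [-1.2, 2.7, 1.9]
opening: 0.406
clock: 22.35
tool_pos: [0.4556, 0.1428, 0.0372]
eef_rot: [0.68, 0.734, -0.0, 0.0]
contact_force: [-0.2, 2.0, 1.4]
opening: 0.414
clock: 22.55
tool_pos: [0.4557, 0.1419, 0.0372]
eef_rot: [0.68, 0.734, -0.0, 0.0]
contact_force: [-1.0, 2.4, 0.8]
opening: 0.412
```

View pics/s11.png

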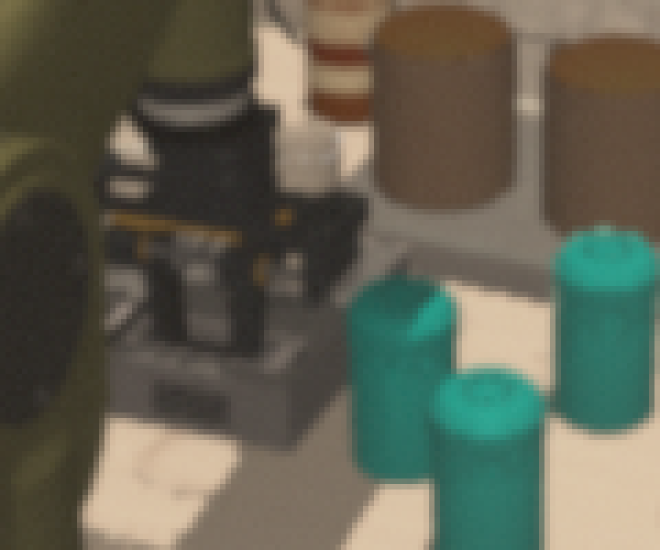

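The force is still only the friction of about 2.4 N, so the stop isn't reached. The body is now near the turquoise shaker, so I'll go on by spreading the jaws alone.

```bash
python3 -m jog '[[0,0,0,0,0.57],[0,0,0,0,0.57]]'
python3 -m jog '[[0,0,0,0,0.55],[0,0,0,0,0.55]]'
python3 -m jog '[[0,0,0,0,0.53],[0,0,0,0,0.53]]'
python3 -m jog '[[0,0,0,0,0.51],[0,0,0,0,0.51]]'
```

```text
clock: 22.8
tool_pos: [0.4557, 0.1422, 0.0372]
eef_rot: [0.679, 0.734, 0.0, -0.0]
contact_force: [-0.2, 2.2, 1.4]
opening: 0.428
clock: 23.0
tool_pos: [0.4557, 0.1421, 0.0372]
eef_rot: [0.679, 0.734, -0.0, 0.0]
contact_force: [-0.9, 2.8, 1.0]
opening: 0.448
clock: 23.2
tool_pos: [0.4557, 0.1421, 0.0372]
eef_rot: [0.679, 0.734, -0.0, 0.0]
contact_force: [-1.5, 2.9, 1.0]
opening: 0.473
clock: 23.4
tool_pos: [0.4557, 0.1423, 0.0372]
eef_rot: [0.679, 0.734, 0.0, -0.0]
contact_force: [-1.6, 3.1, 1.4]
opening: 0.491
```

```bash
python3 -m jog '[[0,0,0,0,0.49],[0,0,0,0,0.49]]'
python3 -m jog '[[0,0,0,0,0.47],[0,0,0,0,0.47]]'
python3 -m jog '[[0,0,0,0,0.45],[0,0,0,0,0.45]]'
python3 - <<'E'
from h import *
im=r.snapshot("scene")[:,:,::-1][175:235,210:300]
cv2.imwrite("pics/s12.png",cv2.resize(im,None,fx=8,fy=8,interpolation=3))
E
```

```text
clock: 23.6
tool_pos: [0.4556, 0.1431, 0.0373]
eef_rot: [0.679, 0.734, 0.001, -0.001]
contact_force: [-2.3, 4.9, 0.3]
opening: 0.51
clock: 23.8
tool_pos: [0.4555, 0.1439, 0.0374]
eef_rot: [0.679, 0.734, 0.001, -0.001]
contact_force: [-2.1, 6.4, 1.4]
opening: 0.527
clock: 24.0
tool_pos: [0.4555, 0.1447, 0.0374]
eef_rot: [0.679, 0.734, 0.002, -0.002]
contact_force: [-3.1, 6.6, 0.9]
opening: 0.548
```

View pics/s12.png

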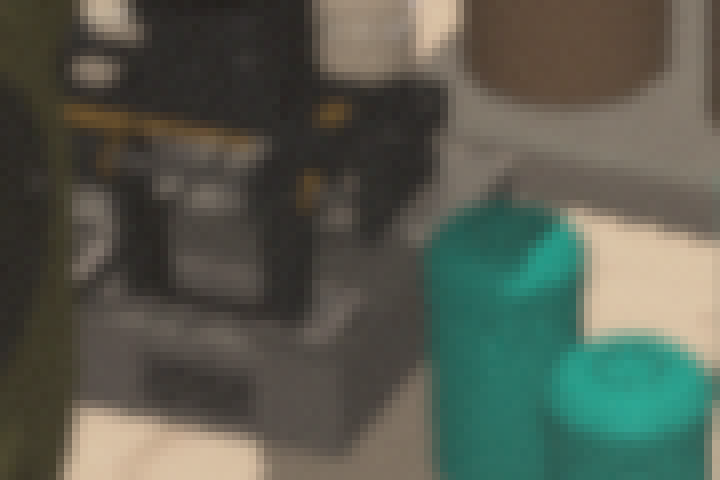

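The outer finger's edge is pinned at y=0.1207 and the force has risen to 6.6 N, so the nub is at its end stop. I'll relax the jaws inward and lift straight out.

```bash
python3 -m jog '[[0,0,0,0,0.55],[0,0,0,0,0.6],[0,0,0,0,0.62],[0,0,0,0,0.62]]'
python3 -m jog '[[0,0,-0.005,0,0.62],[0,0,-0.01,0,0.62],[0,0,-0.02,0,0.62],[0,0,-0.03,0,0.62],[0,0,-0.04,0,0.62],[0,0,-0.04,0,0.62],[0,0,-0.04,0,0.62],[0,0,-0.03,0,0.62],[0,0,0,0,0.62]]'
python3 goto.py 0.41 -0.04 0.26
```

```text
clock: 24.45
tool_pos: [0.4561, 0.1409, 0.0371]
eef_rot: [0.68, 0.733, -0.001, 0.001]
contact_force: [-0.8, 0.4, -0.2]
opening: 0.378
clock: 25.35
tool_pos: [0.4573, 0.1433, 0.256]
eef_rot: [0.68, 0.734, 0.003, 0.002]
contact_force: [0.4, -0.1, -0.1]
opening: 0.379
tcp [0.4573 0.1433 0.256 ] jaw 94.37 zaxis [ 0.007  0.003 -1.   ] q [ 0.18  0.6  -0.92  1.96  0.63  0.89  0.57] F [ 0.4 -0.1 -0.1] open 0.379 t 25.35
shift in tool axes [-0.1792 -0.0611 -0.0048]
```

```bash
python3 -m jog '[[-0.03,-0.01,0,0,0.62],[-0.04,-0.014,0,0,0.62],[-0.04,-0.014,0,0,0.62],[-0.04,-0.013,0,0,0.62],[-0.03,-0.01,0,0,0.62],[0,0,0,0,0.62],[0,0,0,0,0.62]]'
python3 - <<'E'
from h import *
for c,f in(("top","pics/t13.png"),("scene","pics/s13.png")):
    im=r.snapshot(c)[:,:,::-1]; a=im[165:265,180:390] if c=="top" else im[120:290,200:420]
    cv2.imwrite(f,cv2.resize(a,None,fx=3.8 if c=="top" else 3.5,fy=3.8 if c=="top" else 3.5,interpolation=3))
    if c=="top":
        z=cv2.resize(im[178:244,185:267],None,fx=9,fy=9,interpolation=3)
        w=np.load("warm.npy")
        for s in(.098,.064,-.064,-.098):
            p=((proj(tf(w,[-.0575,s,.0435]),c)[0]-[185,178]+.5)*9).round().astype(int); cv2.drawMarker(z,tuple(int(v) for v in p),(0,0,255),0,12,1)
        cv2.imwrite("pics/z13.png",z)
E
```

```text
clock: 26.05
tool_pos: [0.4082, -0.0426, 0.2518]
eef_rot: [0.68, 0.733, -0.0, -0.0]
contact_force: [0.8, 0.8, -0.7]
opening: 0.377
```

View pics/z13.png

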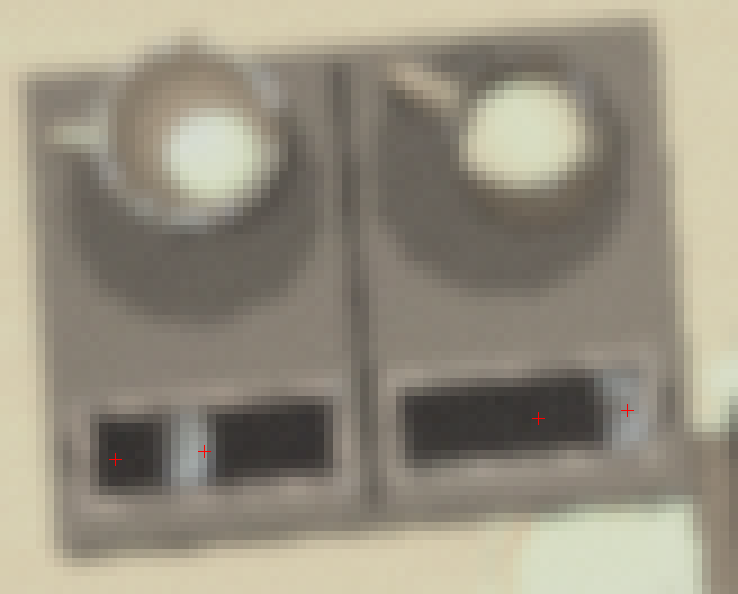

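View pics/t13.png

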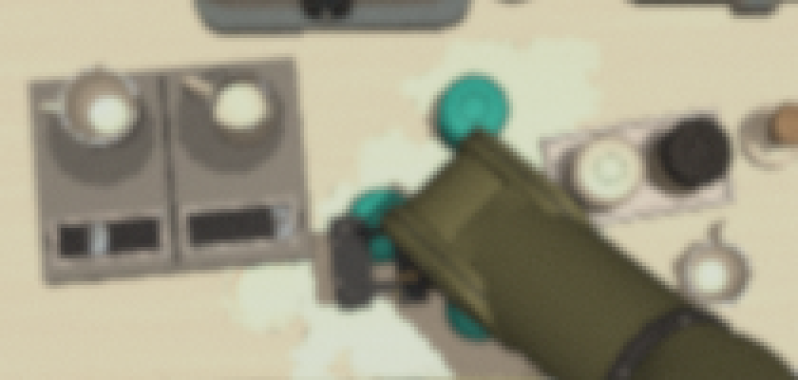

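View pics/s13.png

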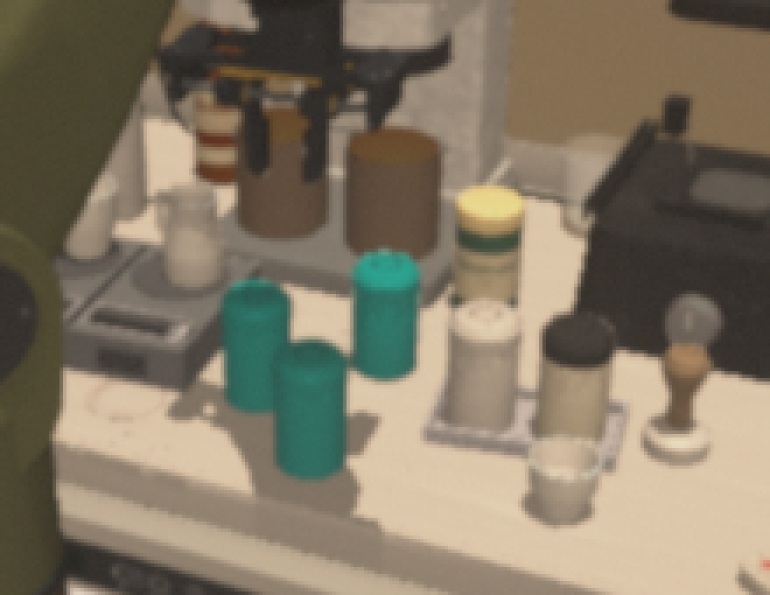

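The nub of the jug's plate now fills the outer end of the right slot at crop (627,410), on the full-on mark. The left nub is still near off at (190,450). Jug, cup and shakers all stand where they should. Handing in.

```bash
python3 -c "
from plant import r
print(r.get_state()['contact_force'], r.finish_job())"
```

```text
the job is handed in; nothing more can be done
[-0.15329116 -0.31390922 -0.4825898 ] None
```

I stood the light-lidded shaker upright in the free half of the tray and pushed the jug plate's slide switch (the right one) to its outer end stop. I handed the job in at about 26 s of the 54 s allowed; `finish_job` gave no verdict.

**Shaker:** after release, the top picture put it at about x -4, y +39 mm in the tray's frame, against limits of ±14 and 20–60 mm. In the last pictures it stands upright beside the dark-capped shaker.

**Switch:** I put closed fingertips into the slot and spread the jaws while pushing. This kept the gripper body away from the turquoise shaker next to the warmer. At the end the force rose from about 3 N to 6.6 N and the outer finger stopped advancing. The last top picture shows the nub on the full-on mark.

**Everything else:** the cup's switch is still near off, about 4 mm by picture. The jug, cup and the other things in view look unmoved, and the arm ended clear of everything. I did not check the coffee cup, the large jug or the kitchen timer in the last pictures.

**Disagreement:** the two cameras differed by 2–4 mm on the tray's position. I aimed between them, which is well within the limits.

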